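# Seat the spray mask on the dowels of the coating jig and swing its keeper over it

### The job

The metal spray mask lies askew on the coating jig, propped up on the jig's two locating pins. Nudge it sideways with the fingertips, without picking it up, until both its holes drop over the pins and it lies flat and fully down; then push the jig's swing keeper round as far as it goes, so that its arm lies across the far rim of the seated mask. Leave the things standing round the jig where they are.

Things in the scene. Friction and masses are not known exactly. Their poses are not given: they have to be found in the camera images.
- jig: fixed coating jig: grey foot plate 152 x 200 mm, on it a white block (deck) with three slides flush in pockets. Origin on the worktop (z 0) under the middle of the seated mask's place; x away from the robot (turned up to 0.2 rad), y left, z up. Foot x -62..90, y -100..100, top z 9 mm; deck x -50..54, y -80..80, top z 18 mm
- mask: loose spray mask, 0.3 kg: aluminium plate 112 (x) x 176 (y) mm, 5 mm thick, in an 8 mm high, 6 mm wide rim; three windows; two locating holes near its robot-side edge. Origin: middle of its underside, z up; seated = jig x 0, y 0, z 18 mm, axes parallel. Starts 10-22 mm too near the robot, up to 15 mm left or right, turned up to 0.14 rad, near edge 10-13 mm up on the pins, far edge on the deck
- hole_left (a point): left locating hole of the mask, round, 9.5 mm wide; the point is the hole's centre on the underside of the mask, at x -42, y +62 mm in the mask's frame
- hole_right (a point): right locating hole of the mask, a slot 9.5 mm (x) by 12.5 mm (y); the point is its centre on the underside, at x -42, y -62 mm in the mask's frame
- pin_left (a point): tip of the jig's left locating pin: steel, 8 mm thick, with a rounded bullet nose (tapers to about 3 mm over its top 6 mm), stands 10 mm above the deck; at x -42, y +62, z 28 mm in the jig's frame
- pin_right (a point): tip of the right locating pin, the same, at x -42, y -62, z 28 mm in the jig's frame
- keeper_pivot (a point): axis of the swing keeper, an upright screw in a post (18 mm thick, screw top at z 39 mm); the point is at x +72, y 0, z 30 mm in the jig's frame
- keeper_knob (a point): middle of the upright black knob on the keeper's arm: 12 mm thick, z 32 to 56 mm, 30 mm out from the keeper's axis. The flat steel arm under it (13 mm wide, z 27.5 to 32.5 mm) ends 7 mm beyond the knob's axis and passes 1.5 mm over the rim of the seated mask
- keeper (a joint): angle of the swing keeper (rad), anticlockwise from above: 0 = the arm points along the jig's +y (parked behind the mask), pi/2 = arm points to the jig's -x, across the far rim of the mask, against its stop. Range -0.5 to pi/2; starts between -0.4 and 0.1; stiff (about 1 N at the knob), stays where it is left
- vial_free: screw-cap glass vial with black cap, 28 mm thick, 56 mm high, standing left of the jig: leave alone. Origin at its foot
- spare_nozzle: small turned steel nozzle holder, 23 mm thick, 26 mm high, standing left of the jig: leave alone. Origin at its foot
- tweezers: tweezers, 126 mm long, lying right of the jig: leave alone. Origin under their middle
- petri_low: covered dish, 74 mm wide, 12 mm high, right of the jig: leave alone. Origin under its middle

How it is judged:
By the outcome, as a careful person would: the job done as asked, in the order asked, and still so for the second after the job is handed in, with the robot touching nothing.
It also fails if it takes over 64 s, if anything falls off the work surface, if the arm or the gripper's body presses on something with over 40 N, if the wrist force passes 120 N, or if a joint passes its speed limit or range.

### The arm

A 7-joint arm with a two-finger parallel gripper is mounted at the origin on a cart in front of the work surface, level with it; the furniture and walls round the work are solid. World frame = base frame: x ahead of the robot, y to its left, z up, the work surface at z = 0. Lengths are in m, angles in rad, forces in N, time in s.
With the tool pointing down it reaches from about 0.4 to 0.875 m from the base axis. Payload 19.3 kg.
Tool frame: the origin (TCP) lies at the very end of the fingers, on their centre line; the grasp point (between the pads) lies 19 mm behind it; z points along the fingers, y is the direction in which the jaws open and shut (so a half turn about z gives the same grasp; the last joint's range is limited). The gripper opens to 85 mm and grips with 20 to 120 N. Pads are 22 mm wide; open, the fingers measure 114 mm over their backs; the gripper's body (76 mm by 85 mm) begins 54 mm behind the grasp point. The pads swing forward as they close: fully open they stand 13 mm farther back than shut.
Start: joints at [-1.331, 0.521, -0.036, 1.599, 0.021, 1.021, -0.113], TCP at [0.191, 0.595, 0.231] pointing down, gripper open.
Joint ranges: [-2.91, 2.91], [-0.3, 2.13], [-1.5, 1.42], [0.17, 2.43], [-1.26, 4.41], [0.16, 1.93], [-2.52, 2.52]. Speed limits (rad/s): [1.89, 1.89, 2.39, 2.39, 3.01, 3.01, 3.01].

### API

Orientations are given as [roll, pitch, yaw] about the fixed x, y, z axes, in that order (R = Rz(yaw) Ry(pitch) Rx(roll)).
In Python, from workcell import bot, grab_frame, calibration, workorder gives the robot as it stands.
- The arm moves only by the tool move_arm, never from a script. Its arguments are lists of equal length, an entry for each row: "jaw": the closure in counts, from 0 (fully open) to 255 (shut); "dp": the shift along the tool's x, y, z in units of 800 mm (1.0 is 800 mm), a list of three; "rotation": the turn, a rotation vector about the tool's x, y, z in units of pi rad (1.0 is pi rad), a list of three. In form: {"jaw": [jaw, ...], "dp": [[dx, dy, dz], ...], "rotation": [[rx, ry, rz], ...]}. A call has 1 to 10 rows; each row shifts and turns the commanded pose from where the row before left it, along the tool's axes as they then stand; what a row does not reach is not made up. A row lasts 1/8 s, in which the tool goes at most 62.5 mm and 10.7 degrees, less where a joint would pass 70% of its speed; a pose out of reach is approached as far as the arm can. A call with a number of a shift or a turn outside -1 to 1 is refused whole. A call with a gripper value outside its range is refused whole. The fingers move at their own pace and stop on an object; "squeeze" is the grip in N (left out, the last holds). Time passes only in rows, so rows that do not move let the fingers close. It gives the time, the measured TCP pose, the force and the opening at its end, in the units of the state.
- bot.observe(): the state, without advancing time (a new reading comes with each control period).
- grab_frame(name): name is "scene" or "top" or "wrist"; returns the picture (384x512x3 uint8, blue, green, red); there is no depth.
- calibration(name): a dict with "camera_matrix" (3x3 intrinsics, pixels), "T" (4x4, takes a point from camera to world coordinates). Camera axes: x right, y down, z forward; pixel columns grow to the right and rows downward; lengths in m; the calibration is good to about 2 mm. The wrist camera is an equidistant fisheye: a pixel r from the principal point sees the ray r / f radians off the axis. A picture is of the moment at which its call begins: read the wrist's pose just before it. calibration takes no time and is no camera call; for the wrist camera it gives the pose at the moment of the call.
- workorder.job_done(): hands the job in, once; it reports no verdict.
The state is a dict: "clock": time; "qpos": joint angles; "qd": joint speeds; "joint_efforts": joint torques, N m; "position": TCP position; "tool_rot": TCP orientation; "force": force on the tool from outside, world axes, zero at the start; "moment": the same for the moment, N m; "grip_width": finger opening in m.
Only numpy, scipy, OpenCV 4.12 (cv2) and the standard library are available. Lean on these libraries where they do the work, as an engineer would, in place of code of your own. Each camera call takes 0.05 s, during which the arm holds its last target. There are 200 camera calls.

## Working session

There is one attempt and no reset: what is moved stays moved. The work goes in short steps, Python scripts to look and compute and a tool call to move; the robot and the scene stay as the last step left them, time stands still between calls to the robot, and variables do not carry over. Pictures are saved under pics/ and viewed, about 8 in all and at most 12, crops included, and the job is handed in when it is done.

Besides the shell and the picture viewer there is one more tool, called after "Emit:" by a JSON object that holds its "method" and its "body". move_arm: Moves the arm, as the interface text tells. Shifts and turns lie within -1 to 1; 1 stands for 800 mm of shift or pi rad of turn. Its arguments: {"type":"object","properties":{"jaw":{"type":"array","items":{"type":"number"}},"dp":{"type":"array","items":{"type":"array","items":{"type":"number","minimum":-1,"maximum":1}}},"rotation":{"type":"array","items":{"type":"array","items":{"type":"number","minimum":-1,"maximum":1}}},"squeeze":{"type":"number"}},"required":["jaw","dp","rotation"]}

```bash
mkdir -p pics; ls
python3 - <<'E'
from workcell import bot, grab_frame, calibration
import cv2,numpy as np
s=bot.observe(); print({k:np.round(v,3).tolist() for k,v in s.items()})
for n in("scene","top"):
    im=grab_frame(n); cv2.imwrite(f"pics/{n}0.png",im)
    c=calibration(n); print(n,np.round(c["camera_matrix"],1).tolist(),np.round(c["T"],3).tolist())
a=cv2.imread("pics/scene0.png");b=cv2.imread("pics/top0.png")
cv2.imwrite("pics/both0.png",cv2.resize(np.vstack([a,b]),None,fx=.78,fy=.78) if 0 else np.hstack([cv2.resize(a,(400,300)),cv2.resize(b,(400,300))]))
E
```

```text
pics
{'clock': 0.0, 'qpos': [-1.331, 0.522, -0.036, 1.6, 0.021, 1.021, -0.113], 'qd': [-0.0, 0.001, 0.0, 0.0, -0.0, -0.002, -0.001], 'joint_efforts': [0.002, -92.71, 1.981, -36.993, 0.018, 0.008, -0.0], 'position': [0.19, 0.595, 0.231], 'tool_rot': [-3.14, 0.0, 2.832], 'force': [0.717, -0.101, -1.278], 'moment': [-0.016, -0.007, 0.038], 'grip_width': 0.086}
scene [[482.8, 0.0, 254.4], [0.0, 482.8, 194.0], [0.0, 0.0, 1.0]] [[0.548, -0.495, 0.675, -0.148], [-0.837, -0.318, 0.446, -0.72], [-0.006, -0.809, -0.588, 0.645], [0.0, 0.0, 0.0, 1.0]]
top [[438.0, 0.0, 253.9], [0.0, 438.0, 193.9], [0.0, 0.0, 1.0]] [[-0.014, -0.988, 0.156, 0.38], [-0.999, 0.019, 0.031, -0.3], [-0.033, -0.155, -0.987, 0.986], [0.0, 0.0, 0.0, 1.0]]
```

View pics/both0.png

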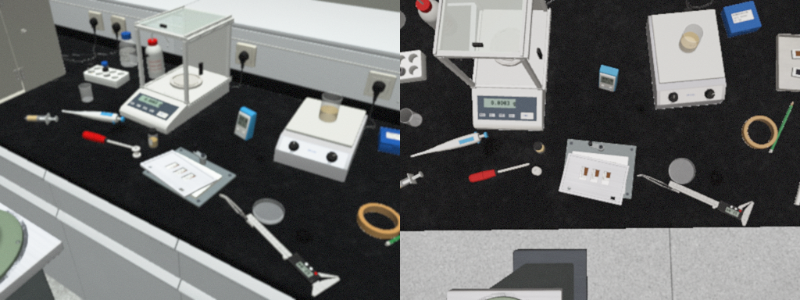

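The scene shows the jig near the middle: about (240,226) in the full scene image and (253,220) in the top image. I'll crop in closer.

Run:
```python
import cv2,numpy as np
b=cv2.imread("pics/top0.png")[165:265,195:315]
cv2.imwrite("pics/topc.png",cv2.resize(b,None,fx=6,fy=6,interpolation=cv2.INTER_CUBIC)) 
a=cv2.imread("pics/scene0.png")[180:270,170:310]
cv2.imwrite("pics/scenec.png",cv2.resize(a,None,fx=5.5,fy=5.5,interpolation=cv2.INTER_CUBIC))
```

```text
(no output)
```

View pics/topc.png

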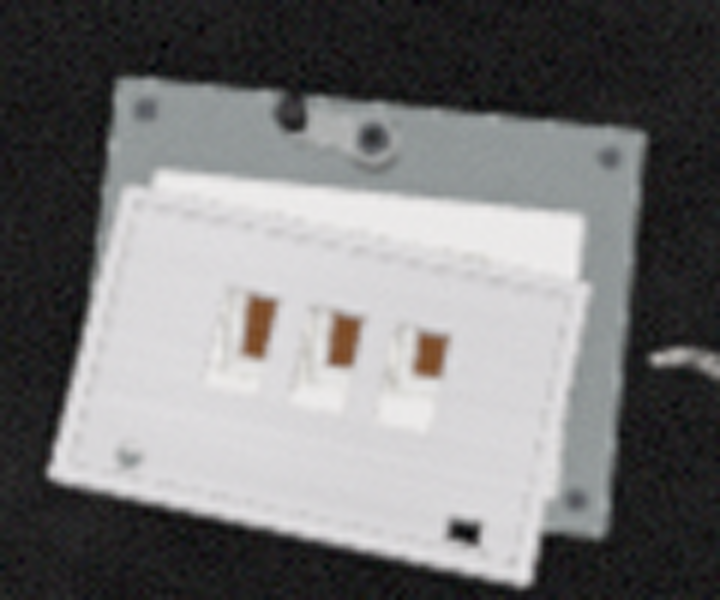

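View pics/scenec.png

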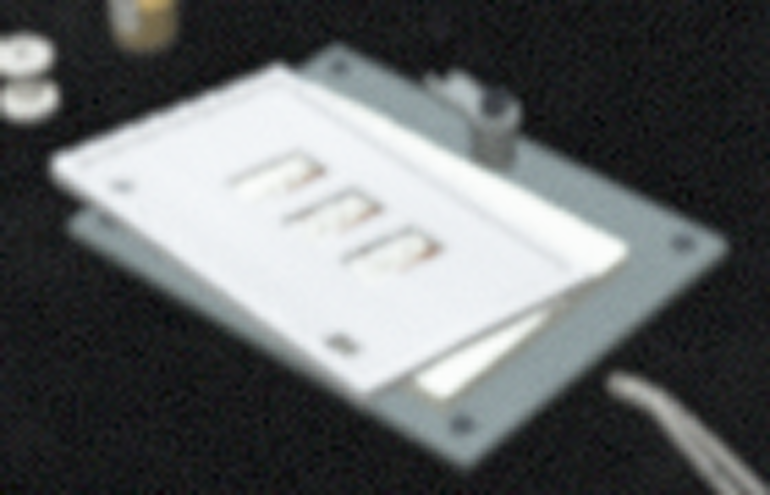

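The top crop shows the foot corners at (117,78), (648,130) and (607,540), and the pivot screw at (373,137). The knob is at (290,112). The mask corners are at (128,187), (590,285), (530,583) and (50,478). The scene crop agrees, so I'll fit the jig and mask poses to both views.

```bash
cat > h.py <<'E'
import numpy as np
from scipy.spatial.transform import Rotation as R
from scipy.optimize import least_squares
from workcell import bot, grab_frame, calibration
C={n:calibration(n) for n in("scene","top")}
def proj(n,P):
    T=np.linalg.inv(C[n]["T"]);p=np.atleast_2d(P)@T[:3,:3].T+T[:3,3];q=p@C[n]["camera_matrix"].T
    return q[:,:2]/q[:,2:]
def full(n,uv,o,f): return (np.array(uv,float)+.5)/f-.5+np.array(o)
def plane(n,uv,z):
    c=C[n];d=c["T"][:3,:3]@np.linalg.solve(c["camera_matrix"],[*uv,1]);o=c["T"][:3,3];return o+d*(z-o[2])/d[2]
def rz(y):return R.from_euler('z',y).as_matrix()
def jigfit(obs): # obs: (cam,uv_full,P_jig mm)
    f=lambda p:np.concatenate([proj(n,rz(p[2])@(np.array(P)/1e3)+[p[0],p[1],0])[0]-uv for n,uv,P in obs])
    return least_squares(f,[.55,-.3,0],loss='soft_l1')
def maskfit(obs,jig,free=True): # pose in jig frame: x,y,z(mm), yaw, pitch
    def W(p,P):
        q=R.from_euler('ZYX',[p[3],p[4],p[5]]).apply(np.array(P,float))+p[:3]
        return rz(jig[2])@(q/1e3)+[jig[0],jig[1],0]
    f=lambda p:np.concatenate([proj(n,W(p,P))[0]-uv for n,uv,P in obs]+[[(p[5])*300]])
    return least_squares(f,[-15,0,24,0,.1,0],loss='soft_l1'),W
E
python3 - <<'E'
from h import *
t=lambda u,v:("top",full("top",(u,v),(195,165),6))
s=lambda u,v:("scene",full("scene",(u,v),(170,180),5.5))
J=[(*t(117,78),(90,100,9)),(*t(648,130),(90,-100,9)),(*t(607,540),(-62,-100,9)),(*t(157,170),(54,80,18)),(*t(584,213),(54,-80,18)),(*t(373,137),(72,0,39)),
(*s(338,43),(90,100,9)),(*s(730,243),(90,-100,9)),(*s(467,468),(-62,-100,9)),(*s(68,222),(-62,100,9)),(*s(495,100),(72,0,39)),(*s(628,245),(54,-80,18))]
r=jigfit(J);j=r.x;print("jig",j.round(4),r.fun.reshape(-1,2).round(1).tolist())
M=[(*t(128,187),(56,88,8)),(*t(590,285),(56,-88,8)),(*t(530,583),(-56,-88,8)),(*t(50,478),(-56,88,8)),(*t(128,455),(-42,62,5)),(*t(464,530),(-42,-62,5)),
(*s(50,160),(-56,88,8)),(*s(360,390),(-56,-88,8)),(*s(280,65),(56,88,8)),(*s(122,187),(-42,62,5)),(*s(342,345),(-42,-62,5))]
m,W=maskfit(M,j);print("mask",m.x.round(3),m.fun[:-1].reshape(-1,2).round(1).tolist())
k=plane("top",t(290,112)[1],.056);q=rz(-j[2])@(k-[j[0],j[1],0])*1e3;print("knob jig",q, np.arctan2(-(q[0]-72),q[1]))
for uv in[(536,171),(538,148)]:
    print("left thing",plane("top",((uv[0]-400)*1.28,uv[1]*1.28),.026), (rz(-j[2])@(plane("top",((uv[0]-400)*1.28,uv[1]*1.28),.026)-[j[0],j[1],0])*1e3).round())
E
```

```text
jig [ 0.4713 -0.2679 -0.126 ] [[0.1, -0.0], [-0.7, 0.5], [-0.5, -0.3], [-0.3, 0.4], [-0.3, 0.9], [-0.2, 0.2], [0.3, 0.3], [0.4, -0.1], [0.5, -1.3], [0.1, 0.0], [0.3, -0.3], [0.7, 0.8]]
mask [-18.927   9.061  25.024  -0.106   0.112  -0.   ] [[-1.0, -0.2], [-0.3, 0.2], [-0.6, 0.6], [-0.5, 0.2], [-0.1, 0.6], [-0.2, 0.5], [0.4, -0.1], [1.2, 0.3], [0.3, 0.1], [0.5, -0.5], [0.7, 0.1]]
knob jig [75.60658196 29.55053726 56.        ] -0.12144729461492006
left thing [ 0.47844539 -0.09310843  0.026     ] [-15. 174.  26.]
left thing [ 0.54441193 -0.09788671  0.026     ] [ 51. 178.  26.]
```

The jig fit is good to about 1 px. In the jig frame the mask needs roughly +19 mm in x, -9 mm in y and +0.106 rad. I'll approach with the fingers closed.

Emit:
{"method": "move_arm", "body": {"jaw": [255, 255, 255, 255, 255, 255, 255, 255, 255], "dp": [[0, 0, 0], [-0.0447, -0.0566, 0], [-0.0447, -0.0566, 0], [-0.0447, -0.0566, 0], [-0.0447, -0.0566, 0], [-0.0447, -0.0566, 0], [-0.0447, -0.0566, 0], [-0.0447, -0.0566, 0], [-0.0447, -0.0566, 0]], "rotation": [[0, 0, -0.0585], [0, 0, 0], [0, 0, 0], [0, 0, 0], [0, 0, 0], [0, 0, 0], [0, 0, 0], [0, 0, 0], [0, 0, 0]]}}

```text
clock: 1.23
position: [0.4295, 0.1982, 0.2313]
tool_rot: [3.142, 0.0, 3.016]
force: [1.4, 0.5, 0.8]
grip_width: 0.0001
```

```bash
cat >> h.py <<'E'
JIG=np.array([.4713,-.2679,-.126])
def tcp():
    s=bot.observe();p=rz(-JIG[2])@(s["position"]-[*JIG[:2],0])*1e3
    yaw=s["tool_rot"][2]+(-JIG[2])-np.pi
    print("t",round(s["clock"],2),"tcp jig mm",p.round(1),"yaw err",round((yaw+np.pi)%(2*np.pi)-np.pi,3),"F jig",(rz(-JIG[2])@s["force"]).round(1),"w",round(s["grip_width"],3))
E
python3 -c "
from h import *;tcp()"
```

```text
t 1.23 tcp jig mm [-100.1  457.1  231.3] yaw err 0.0 F jig [1.3 0.7 0.8] w 0.0
```

Emit:
{"method": "move_arm", "body": {"jaw": [255, 255, 255, 255, 255, 255, 255, 255, 255, 255], "dp": [[-0.008, -0.0582, 0.0179], [-0.008, -0.0582, 0.0179], [-0.008, -0.0582, 0.0179], [-0.008, -0.0582, 0.0179], [-0.008, -0.0582, 0.0179], [-0.008, -0.0582, 0.0179], [-0.008, -0.0582, 0.0179], [0, 0, 0.0488], [0, 0, 0.0488], [0, 0, 0.0488]], "rotation": [[0, 0, 0], [0, 0, 0], [0, 0, 0], [0, 0, 0], [0, 0, 0], [0, 0, 0], [0, 0, 0], [0, 0, 0], [0, 0, 0], [0, 0, 0]]}}

```text
clock: 2.48
position: [0.4323, -0.1291, 0.0127]
tool_rot: [3.142, 0.0, 3.015]
force: [1.2, 0.2, 0.1]
grip_width: 0.0001
```

```bash
python3 -c "
from h import *;tcp()
import cv2
b=grab_frame('top')[165:265,165:315];cv2.imwrite('pics/t1.png',cv2.resize(b,None,fx=5,fy=5,interpolation=cv2.INTER_CUBIC))
print(proj('top',[*(bot.observe()['position'])]))"
```

```text
t 2.48 tcp jig mm [-56.1 132.8  12.7] yaw err -0.0 F jig [1.1 0.4 0.1] w 0.0
[[191.17126163 240.84876712]]
```

View pics/t1.png

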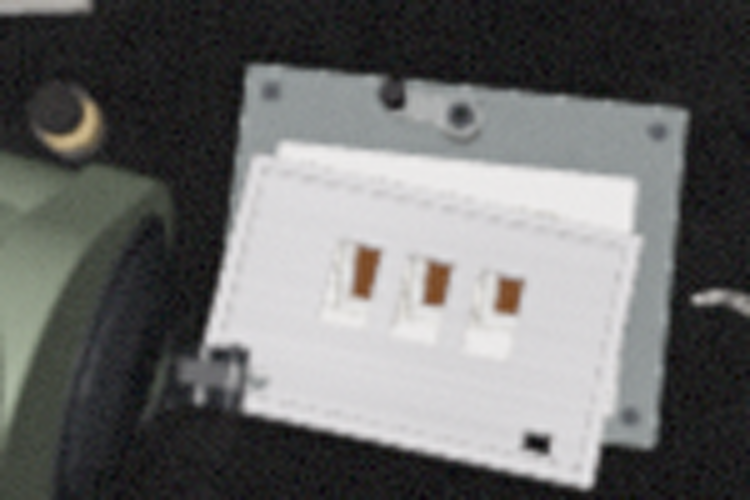

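The finger stands left of the mask's near-left corner at crop (200,380), with nothing disturbed. I'll push right in small steps.

Emit:
{"method": "move_arm", "body": {"jaw": [255, 255, 255, 255, 255, 255], "dp": [[0, -0.0125, 0], [0, -0.005, 0], [0, -0.005, 0], [0, -0.005, 0], [0, -0.005, 0], [0, 0, 0]], "rotation": [[0, 0, 0], [0, 0, 0], [0, 0, 0], [0, 0, 0], [0, 0, 0], [0, 0, 0]]}}

```text
clock: 3.28
position: [0.4292, -0.1553, 0.0142]
tool_rot: [-3.141, 0.001, 3.015]
force: [-0.1, 0.7, 0.2]
grip_width: -0.0
```

```bash
cat >> h.py <<'E'
import cv2
def look(name,x0=195,y0=165,w=120,hh=100,f=6):
    im=grab_frame("top");cv2.imwrite(f"pics/{name}_full.png",im)
    cv2.imwrite(f"pics/{name}.png",cv2.resize(im[y0:y0+hh,x0:x0+w],None,fx=f,fy=f,interpolation=cv2.INTER_CUBIC))
    return im
def hole(im):
    g=im[:,:,1].astype(float);r=g[238:262,255:290];d=np.clip(130-r,0,None)
    # keep components away from border
    n,l,s,c=cv2.connectedComponentsWithStats((d>0).astype(np.uint8))
    for i in range(1,n):
        x,y,w,h,a=s[i]
        if a>3 and x>0 and y>0 and x+w<r.shape[1] and y+h<r.shape[0]:
            k=d*(l==i);yy,xx=np.mgrid[:r.shape[0],:r.shape[1]]
            print("blob",a,((k*xx).sum()/k.sum()+255).round(2),((k*yy).sum()/k.sum()+238).round(2))
E
python3 -c "
from h import *;tcp()
hole(cv2.imread('pics/top0.png'));hole(look('t2'))"
```

```text
t 3.27 tcp jig mm [-55.9 106.4  14.2] yaw err -0.0 F jig [-0.2  0.7  0.2] w -0.0
blob 18 272.04 253.25
```

View pics/t2.png

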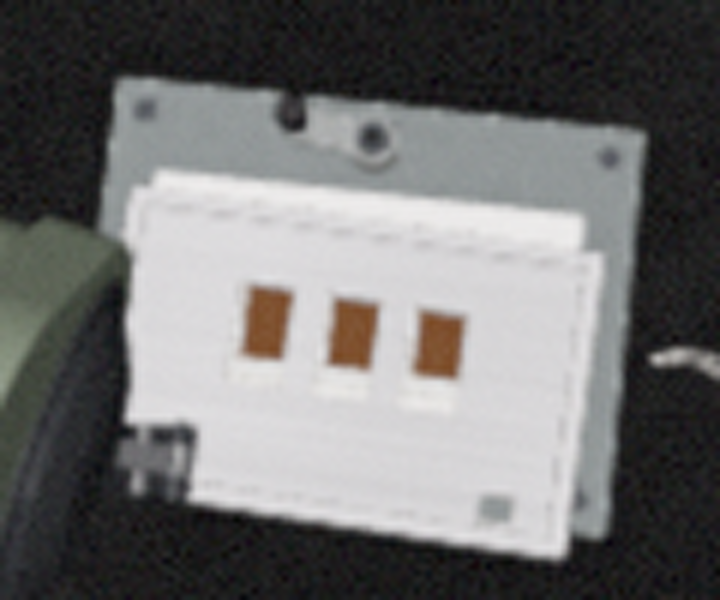

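The mask has moved as planned: far-left corner (134,190), far-right (603,254), near-right (568,558), right hole (495,508). I'll refit.

```bash
cat >> h.py <<'E'
def mfit(d,f=6,o=(195,165),z0=None):
    K={'fl':(56,88,8),'fr':(56,-88,8),'nr':(-56,-88,8),'nl':(-56,88,8),'hl':(-42,62,5),'hr':(-42,-62,5)}
    obs=[("top",full("top",uv,o,f),K[k]) for k,uv in d.items()]
    # tilt set: mask far edge rests on deck, near on pins (z0=pitch) 
    P=z0
    def W(p,Q):
        q=R.from_euler('ZYX',[p[2],P,0]).apply(np.array(Q,float))+[p[0],p[1],18+56*np.sin(P)]
        return rz(JIG[2])@(q/1e3)+[JIG[0],JIG[1],0]
    r=least_squares(lambda p:np.concatenate([proj(n,W(p,Q))[0]-uv for n,uv,Q in obs]),[-15,0,0],loss='soft_l1')
    print("mask x y yaw",r.x.round(3),r.fun.reshape(-1,2).round(1).tolist())
    c,s=np.cos(r.x[2]),np.sin(r.x[2])
    for k,y in(("L",62),("R",-62)): print(" hole",k,"err",round(r.x[0]-42*c-y*s+42,1),round(r.x[1]-42*s+y*c-y,1))
E
python3 -c "
from h import *
mfit(dict(fl=(128,187),fr=(590,285),nr=(530,583),nl=(50,478),hl=(128,455),hr=(464,530)),z0=.112)
mfit(dict(fl=(134,190),fr=(603,254),nr=(568,558),hr=(495,508)),z0=.11)"
```

```text
mask x y yaw [-18.048   8.261  -0.106] [[-0.5, -0.5], [0.1, -0.1], [-0.2, 0.2], [-0.0, -0.1], [0.3, 0.3], [0.2, 0.2]]
 hole L err -11.3 12.3
 hole R err -24.3 13.0
mask x y yaw [-13.388   0.727  -0.031] [[-0.4, -0.2], [0.2, 0.0], [-0.3, -0.1], [0.6, 0.2]]
 hole L err -11.5 2.0
 hole R err -15.3 2.0
```

Emit:
{"method": "move_arm", "body": {"jaw": [255, 255, 255, 255, 0, 0, 0, 0], "dp": [[0, -0.0026, 0], [0, 0, 0], [0, 0.015, 0], [0.0675, 0, 0], [0, -0.0725, 0], [0, -0.0725, 0], [0, 0, 0], [0, 0, 0]], "rotation": [[0, 0, 0], [0, 0, 0], [0, 0, 0], [0, 0, 0], [0, 0, 0], [0, 0, 0], [0, 0, 0], [0, 0, 0]]}}

```text
clock: 4.32
position: [0.3622, -0.2526, 0.0138]
tool_rot: [3.141, -0.0, 3.015]
force: [0.6, 0.2, -0.8]
grip_width: 0.072
```

```bash
python3 -c "
from h import *;tcp();look('t3');tcp()"
```

```text
t 4.33 tcp jig mm [-110.1    1.4   13.8] yaw err -0.0 F jig [ 0.6  0.2 -0.8] w 0.072
t 4.38 tcp jig mm [-110.     2.    13.9] yaw err 0.001 F jig [ 0.1  0.5 -0.8] w 0.079
```

View pics/t3.png

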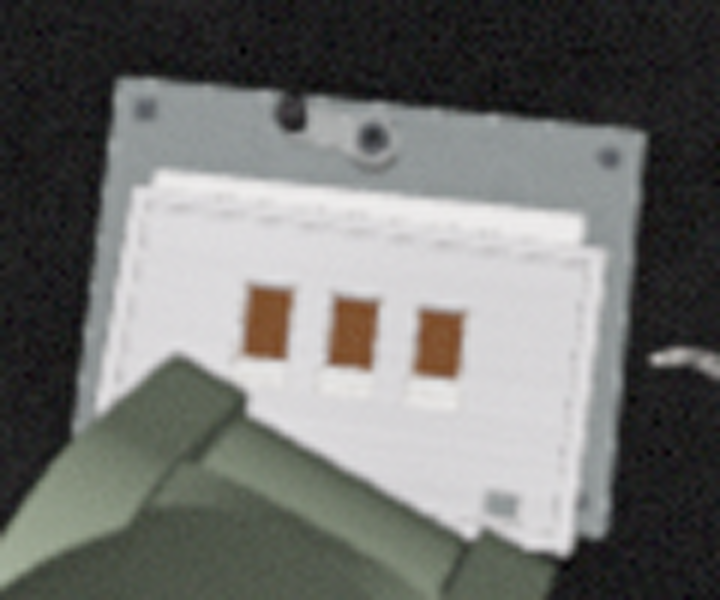

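The mask is nearly aligned: far-left corner (135,188), far-right (606,248), right hole (501,503). Next is the two-fingertip push from the near side.

Emit:
{"method": "move_arm", "body": {"jaw": [0, 0, 0, 0, 0, 0, 0, 0, 0], "dp": [[0, -0.0025, 0.0125], [-0.035, 0, 0], [-0.0025, 0, 0], [-0.0025, 0, 0], [-0.0025, 0, 0], [-0.0025, 0, 0], [-0.0025, 0, 0], [-0.0025, 0, 0], [0, 0, 0]], "rotation": [[0, 0, 0], [0, 0, 0], [0, 0, 0], [0, 0, 0], [0, 0, 0], [0, 0, 0], [0, 0, 0], [0, 0, 0], [0, 0, 0]]}}

```text
clock: 5.5
position: [0.4019, -0.2604, 0.004]
tool_rot: [-3.141, 0.001, 3.016]
force: [0.3, 0.0, 0.6]
grip_width: 0.0851
```

```bash
python3 -c "
from h import *
mfit(dict(fl=(135,188),fr=(606,248),nr=(572,555),hr=(501,503)),z0=.11)
tcp();a=look('t4')[165:265,195:315];b=grab_frame('scene');cv2.imwrite('pics/s4_full.png',b);tcp();b=b[180:270,170:310]
cv2.imwrite('pics/m4.png',np.vstack([cv2.resize(a,(480,400),interpolation=2)[:250],cv2.resize(b,(480,309),interpolation=2)]) if 0 else np.hstack([cv2.resize(a,(400,333),interpolation=2),cv2.resize(b,(400,333),interpolation=2)]))"
```

```text
mask x y yaw [-12.081  -0.39   -0.023] [[-0.2, -0.1], [0.1, 0.2], [-0.2, -0.4], [0.3, 0.3]]
 hole L err -10.6 0.6
 hole R err -13.5 0.6
t 5.5 tcp jig mm [-69.8  -1.3   4. ] yaw err 0.0 F jig [0.3 0.1 0.6] w 0.085
t 5.6 tcp jig mm [-70.   -1.3   4. ] yaw err 0.0 F jig [0.5 0.7 0.2] w 0.085
```

View pics/m4.png

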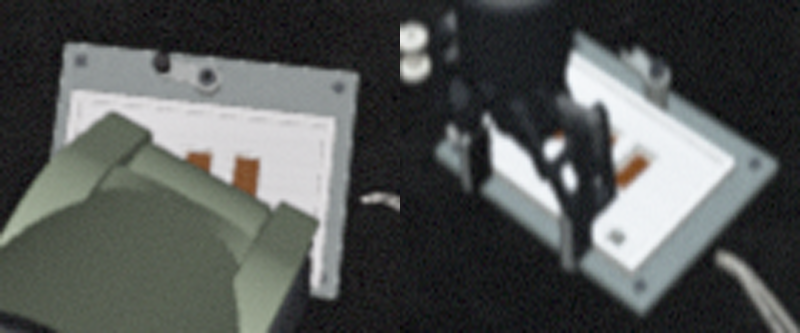

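The mask has reached almost the seated place: in the left view its far rim covers the deck edge. I'll give small further pushes and watch the force.

Emit:
{"method": "move_arm", "body": {"jaw": [0, 0, 0], "dp": [[-0.00125, 0, 0], [-0.00125, 0, 0], [0, 0, 0]], "rotation": [[0, 0, 0], [0, 0, 0], [0, 0, 0]]}}

```text
clock: 5.98
position: [0.4033, -0.2606, 0.0039]
tool_rot: [3.142, -0.0, 3.015]
force: [-1.4, -0.4, 1.4]
grip_width: 0.0856
```

```bash
python3 -c "
from h import *
tcp();b=grab_frame('scene');cv2.imwrite('pics/s5_full.png',b)
def J(P):return rz(JIG[2])@(np.array(P)/1e3)+[JIG[0],JIG[1],0]
b=cv2.resize(b[180:270,170:310],None,fx=5.5,fy=5.5,interpolation=2)
for P in [(56,-88,26),(-56,-88,26),(56,88,26),(-42,-62,23)]:
    q=(proj('scene',J(P))[0]-[170,180]+.5)*5.5-.5;print(P,q.round(1));cv2.circle(b,tuple(int(v) for v in q),5,(0,0,255),1)
cv2.imwrite('pics/s5.png',b)"
```

```text
t 5.97 tcp jig mm [-68.4  -1.3   3.9] yaw err -0.0 F jig [-1.3 -0.6  1.4] w 0.086
(56, -88, 26) [653.3 238.7]
(-56, -88, 26) [453.9 399.4]
(56, 88, 26) [302.7  59. ]
(-42, -62, 23) [423.5 351.8]
```

View pics/s5.png

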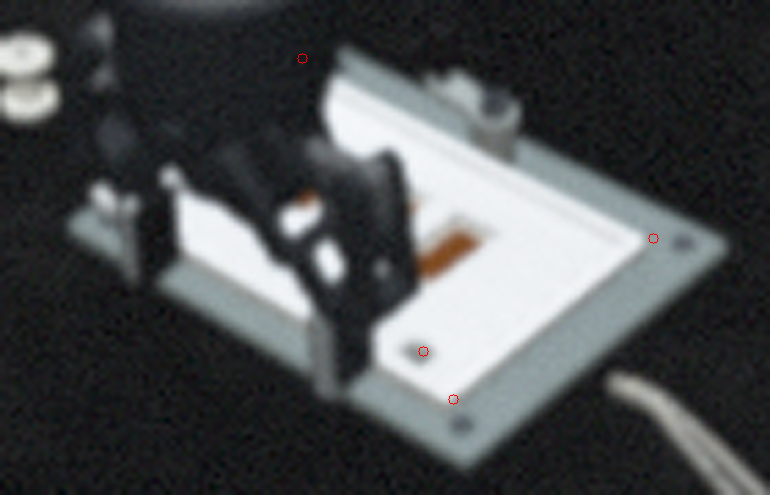

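The mask's near-right corner (447,402), far-right corner (645,238) and right hole (417,352) all match the flat seated prediction with one common shift of about 1 px. I'll nudge a bit more to see whether the pins resist.

Emit:
{"method": "move_arm", "body": {"jaw": [0, 0, 0], "dp": [[-0.00125, 0, 0], [-0.00125, 0, 0], [0, 0, 0]], "rotation": [[0, 0, 0], [0, 0, 0], [0, 0, 0]]}}

```text
clock: 6.4
position: [0.4049, -0.2608, 0.0039]
tool_rot: [3.141, -0.001, 3.015]
force: [-5.2, -0.1, 2.8]
grip_width: 0.0853
```

The pins now resist at about 5 N, so the holes are engaged. I'll back off, close the fingers and fly over to the far side of the keeper, then look.

Emit:
{"method": "move_arm", "body": {"jaw": [0, 255, 255, 255, 255, 255, 255, 255], "dp": [[0.05, 0, 0], [0, 0, -0.05], [0, 0, -0.05], [-0.068, 0.013, 0], [-0.068, 0.013, 0], [-0.068, 0.013, 0], [-0.068, 0.013, 0], [0, 0, 0]], "rotation": [[0, 0, 0], [0, 0, 0], [0, 0, 0], [0, 0, 0], [0, 0, 0], [0, 0, 0], [0, 0, 0], [0, 0, 0]]}}

```text
clock: 7.4
position: [0.5906, -0.2401, 0.0835]
tool_rot: [3.141, 0.002, 3.019]
force: [-1.2, 0.3, -0.2]
grip_width: -0.0003
```

```bash
python3 -c "
from h import *
tcp();a=look('t6')[165:265,195:315];b=grab_frame('scene');cv2.imwrite('pics/s6_full.png',b)
a=cv2.resize(a,(480,400),interpolation=2);b=cv2.resize(b[185:270,190:310],(480,340),interpolation=2)
cv2.imwrite('pics/m6.png',np.vstack([a,b])[:, :] if 0 else cv2.resize(np.hstack([a,np.vstack([b,np.zeros((60,480,3),np.uint8)])]),(800,333)))
def J(P):return rz(JIG[2])@(np.array(P)/1e3)+[JIG[0],JIG[1],0]
for P in [(56,88,26),(56,-88,26),(-56,-88,26),(-56,88,26),(-42,62,23),(-42,-62,23)]:
    p=(proj('top',J(P))[0]-[195,165]+.5)*800/240;q=(proj('scene',J(P))[0]-[190,185]+.5)*800/240+[400,0];print(P,p.round(),q.round())
"
```

```text
t 7.4 tcp jig mm [114.9  42.6  83.5] yaw err 0.003 F jig [-1.2  0.2 -0.2] w -0.0
(56, 88, 26) [74. 90.] [517.  19.]
(56, -88, 26) [337. 118.] [730. 128.]
(-56, -88, 26) [320. 288.] [609. 226.]
(-56, 88, 26) [ 53. 258.] [393. 100.]
(-42, 62, 23) [ 95. 241.] [439. 110.]
(-42, -62, 23) [282. 262.] [590. 197.]
```

View pics/m6.png

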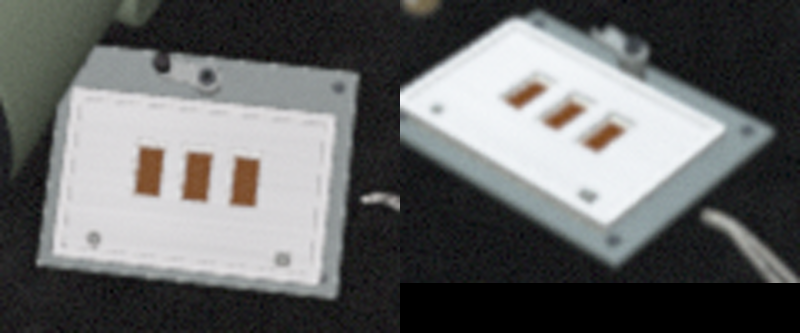

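Both pins show in their holes at (94,239) and (282,260). Every mask corner and hole lies within about 1 px of the flat seated prediction in both views. Next I'll push the keeper, with the first stroke toward jig -x.

Emit:
{"method": "move_arm", "body": {"jaw": [255, 255, 255, 255, 255, 255, 255, 255, 255, 255], "dp": [[0, -0.006, 0.053], [-0.025, 0, 0], [-0.0055, -0.0016, 0], [-0.0055, -0.0016, 0], [-0.0055, -0.0016, 0], [-0.0055, -0.0016, 0], [-0.0055, -0.0016, 0], [-0.0055, -0.0016, 0], [0, 0, 0], [0, 0, 0]], "rotation": [[0, 0, 0], [0, 0, 0], [0, 0, 0], [0, 0, 0], [0, 0, 0], [0, 0, 0], [0, 0, 0], [0, 0, 0], [0, 0, 0], [0, 0, 0]]}}

```text
clock: 8.75
position: [0.6313, -0.26, 0.0415]
tool_rot: [3.142, -0.0, 3.015]
force: [0.6, -0.5, 0.2]
grip_width: -0.0002
```

```bash
python3 -c "
from h import *
tcp()"
```

```text
t 8.75 tcp jig mm [157.7  27.9  41.5] yaw err -0.0 F jig [ 0.6 -0.4  0.2] w -0.0
```

I had the sign of tool x wrong (tool +x is jig -x), so that stroke moved away into free space and touched nothing. I'll come back and push the right way.

Emit:
{"method": "move_arm", "body": {"jaw": [255, 255, 255, 255, 255, 255, 255, 255, 255, 255], "dp": [[0.039, 0.0125, 0], [0.039, 0, 0], [0.0055, -0.0016, 0], [0.0055, -0.0016, 0], [0.0055, -0.0016, 0], [0.0055, -0.0016, 0], [0.0055, -0.0016, 0], [0.0055, -0.0016, 0], [0, 0, 0], [0, 0, 0]], "rotation": [[0, 0, 0], [0, 0, 0], [0, 0, 0], [0, 0, 0], [0, 0, 0], [0, 0, 0], [0, 0, 0], [0, 0, 0], [0, 0, 0], [0, 0, 0]]}}

```text
clock: 10.0
position: [0.5435, -0.2465, 0.0415]
tool_rot: [3.141, -0.0, 3.016]
force: [-0.1, 0.4, -0.5]
grip_width: 0.0002
```

```bash
python3 -c "
from h import *
tcp()"
```

```text
t 10.0 tcp jig mm [68.9 30.3 41.5] yaw err -0.0 F jig [-0.1  0.4 -0.5] w 0.0
```

Emit:
{"method": "move_arm", "body": {"jaw": [255, 255, 255, 255, 255, 255, 255, 255, 255, 255], "dp": [[-0.005, 0, 0], [0, 0.025, 0], [0.0325, 0, 0], [0, -0.005, 0], [0, -0.005, 0], [0, -0.005, 0], [0, -0.005, 0], [0, -0.005, 0], [0, -0.005, 0], [0, -0.005, 0]], "rotation": [[0, 0, 0], [0, 0, 0], [0, 0, 0], [0, 0, 0], [0, 0, 0], [0, 0, 0], [0, 0, 0], [0, 0, 0], [0, 0, 0], [0, 0, 0]]}}

```text
clock: 11.25
position: [0.521, -0.2521, 0.0415]
tool_rot: [-3.142, 0.0, 3.015]
force: [-1.5, 1.2, 0.3]
grip_width: -0.0001
```

Emit:
{"method": "move_arm", "body": {"jaw": [255, 255], "dp": [[0, -0.0012, 0], [0, 0, 0]], "rotation": [[0, 0, 0], [0, 0, 0]]}}

```text
clock: 11.5
position: [0.5209, -0.253, 0.0416]
tool_rot: [-3.141, 0.001, 3.015]
force: [-0.2, 0.1, -0.6]
grip_width: -0.0002
```

Emit:
{"method": "move_arm", "body": {"jaw": [255, 255], "dp": [[0, -0.0012, 0], [0, 0, 0]], "rotation": [[0, 0, 0], [0, 0, 0]]}}

```text
clock: 11.75
position: [0.5207, -0.2536, 0.0416]
tool_rot: [3.142, 0.0, 3.016]
force: [0.8, 1.1, 0.9]
grip_width: -0.0001
```

```bash
python3 -c "
from h import *
tcp()"
```

```text
t 11.75 tcp jig mm [47.2 20.4 41.6] yaw err 0.0 F jig [0.7 1.2 0.9] w -0.0
```

Emit:
{"method": "move_arm", "body": {"jaw": [255, 255], "dp": [[0, -0.0015, 0], [0, 0, 0]], "rotation": [[0, 0, 0], [0, 0, 0]]}}

```text
clock: 12.0
position: [0.5206, -0.2542, 0.0415]
tool_rot: [3.141, 0.0, 3.016]
force: [0.4, 4.8, 0.5]
grip_width: -0.0001
```

Emit:
{"method": "move_arm", "body": {"jaw": [255, 255], "dp": [[0, -0.0015, 0], [0, 0, 0]], "rotation": [[0, 0, 0], [0, 0, 0]]}}

```text
clock: 12.25
position: [0.5206, -0.2546, 0.0415]
tool_rot: [3.14, -0.0, 3.017]
force: [1.4, 9.3, 2.3]
grip_width: 0.0002
```

```bash
python3 -c "
from h import *
tcp()"
```

```text
t 12.25 tcp jig mm [47.2 19.3 41.5] yaw err 0.001 F jig [0.2 9.4 2.3] w 0.0
```

The force has risen to 9.4 N with almost no motion, so the keeper is on its stop. I'll back off to the left, lift and look.

Emit:
{"method": "move_arm", "body": {"jaw": [255, 255, 255, 255, 255, 255, 255], "dp": [[0, 0.02, 0], [0, 0, -0.06], [0, 0, -0.07], [-0.035, 0.06, -0.03], [-0.035, 0.04, -0.03], [-0.02, 0.02, -0.03], [0, 0, 0]], "rotation": [[0, 0, 0], [0, 0, 0], [0, 0, 0], [0, 0, 0], [0, 0, 0], [0, 0, 0], [0, 0, 0]]}}

```text
clock: 13.12
position: [0.6074, -0.152, 0.2189]
tool_rot: [3.141, 0.003, 3.018]
force: [0.1, -0.8, -0.4]
grip_width: 0.0001
```

```bash
python3 -c "
from h import *
tcp();a=look('t7')[165:265,185:315];b=grab_frame('scene');cv2.imwrite('pics/s7_full.png',b)
b=b[175:270,150:310]
cv2.imwrite('pics/m7.png',np.hstack([cv2.resize(a,(400,308),interpolation=2),cv2.resize(b,(400,238),interpolation=2) if 0 else cv2.copyMakeBorder(cv2.resize(b,(400,238),interpolation=2),0,70,0,0,cv2.BORDER_CONSTANT)]))
def J(P):return rz(JIG[2])@(np.array(P)/1e3)+[JIG[0],JIG[1],0]
print('knob90',((proj('top',J((42,0,56)))[0]-[185,165]+.5)*400/130).round(),'hL',((proj('top',J((-42,62,23)))[0]-[185,165]+.5)*400/130).round(),'hR',((proj('top',J((-42,-62,23)))[0]-[185,165]+.5)*400/130).round())"
```

```text
t 13.12 tcp jig mm [120.5 132.1 218.9] yaw err 0.003 F jig [ 0.2 -0.8 -0.4] w 0.0
knob90 [216. 109.] hL [118. 222.] hR [291. 242.]
```

View pics/m7.png

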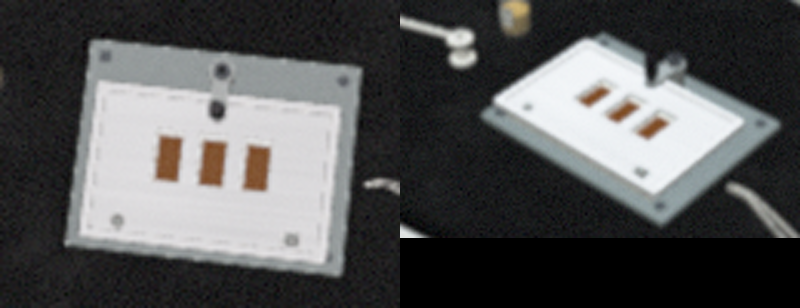

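The knob is at (217,110) against (216,109) predicted for the stop, and the mask is still seated. The last lift went toward the balance side, so I'll check that the arm is clear and the bystanders unmoved.

```bash
python3 -c "
from h import *
a=cv2.imread('pics/scene0.png');b=cv2.imread('pics/s7_full.png');
t0=cv2.imread('pics/top0.png');t1=cv2.imread('pics/t7_full.png')
cv2.imwrite('pics/m8.png',np.hstack([cv2.resize(t1,(400,300)),cv2.resize(b,(400,300))]))
for n,p,q,r in [('vial/nozzle scene',a,b,(175,220,165,205)),('tweez/dish top',t0,t1,(195,245,308,390)),('tweez/dish scene',a,b,(240,300,280,370))]:
    d=cv2.absdiff(p,q)[r[0]:r[1],r[2]:r[3]];print(n,d.mean().round(2),(d.max(2)>60).sum())
print(bot.observe()['force'],bot.observe()['moment'])"
```

```text
vial/nozzle scene 24.09 220
tweez/dish top 4.19 0
tweez/dish scene 3.83 0
[ 0.88224848 -1.17405018  0.39435772] [0.04036277 0.02446261 0.05730813]
```

View pics/m8.png

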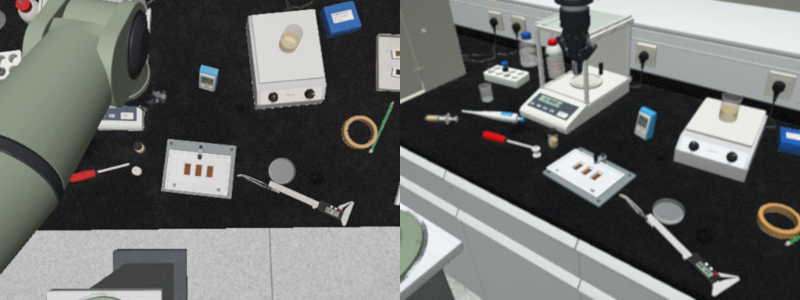

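The vial (553,140) and nozzle (536,153) are where they started, and so are the balance, dish and tweezers. I'll pull the gripper back from the balance, then hand in.

Emit:
{"method": "move_arm", "body": {"jaw": [255, 255, 255, 255], "dp": [[0.05, 0, -0.02], [0.06, 0, 0], [0.06, 0, 0], [0, 0, 0]], "rotation": [[0, 0, 0], [0, 0, 0], [0, 0, 0], [0, 0, 0]]}}

```text
clock: 13.72
position: [0.4672, -0.1375, 0.2332]
tool_rot: [-3.141, -0.002, 3.013]
force: [1.3, 0.1, 0.9]
grip_width: -0.0002
```

```bash
python3 -c "
from h import *
from workcell import workorder
tcp();a=cv2.imread('pics/s7_full.png');b=grab_frame('scene');d=cv2.absdiff(a,b)[195:275,195:315];print(d.mean(),(d.max(2)>60).sum())
a0=cv2.imread('pics/scene0.png');d=cv2.absdiff(a0,b)[175:205,165:200];print('vial/nozzle',d.mean(),(d.max(2)>60).sum())
print(workorder.job_done())"
```

```text
t 13.72 tcp jig mm [-20.5 128.9 233.2] yaw err -0.002 F jig [1.3 0.3 0.9] w -0.0
3.0989930555555554 0
vial/nozzle 9.203809523809523 37
the job is handed in; nothing more can be done
None
```

I handed the job in after about 14 s of robot time, with the mask seated and the keeper on its stop; the hand-in gave no verdict.

- **Mask:** I nudged it right at its near-left edge with closed fingertips. I then pushed it forward with two open fingertips until both holes dropped over the pins and the pins resisted at about 5 N. Both camera views put its corners and holes within about 1–2 px of the flat seated position, with a pin showing in each hole.
- **Keeper:** I swung it in two pushes until its stop resisted at about 9 N. The knob was seen within 1 px of the place expected at pi/2, with the arm across the far rim.
- **Slips:** I had one direction sign wrong twice. The first keeper stroke went through empty air, and one lift went toward the balance. Neither showed any contact force, and I moved clear before handing in.
- **Things round the jig:** By eye all of them were unmoved. An image comparison found no change at the dish and tweezers. At the vial and nozzle, 37 pixels differed in the last frame. I did not look into that further. It could be the gripper or its shadow in view, since both stood in their starting places in the picture just before.

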